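# Restock the display case through its flap

## Robot

A 6-joint arm with a two-finger parallel gripper is mounted at the origin on the work surface. World frame = base frame: x ahead of the robot, y to its left, z up, the work surface at z = 0. Lengths are in m, angles in rad, forces in N, time in s.
With the tool pointing down it reaches from about 0.25 to 0.775 m from the base axis. Payload 8.9 kg.
Tool frame: the origin (TCP) lies at the very end of the fingers, on their centre line; the grasp point (between the pads) lies 19 mm behind it; z points along the fingers, y is the line along which they close (so a half turn about z gives the same grasp; the last joint's range is limited). The gripper opens to 85 mm and grips with 20 to 120 N. Pads are 22 mm wide; open, the fingers measure 114 mm over their backs; the gripper's body (76 mm by 85 mm) begins 54 mm behind the grasp point. The pads swing forward as they close: fully open they stand 13 mm farther back than shut.
Start: joints at [1.063, 0.291, -0.153, 1.127, 0, 1.431], TCP at [0.189, 0.49, 0.231] pointing down, gripper open.
Joint ranges: [-2.52, 2.52], [-0.91, 1.74], [-1.3, 1.37], [-1.96, 2.02], [-1.52, 1.47], [-3.14, 3.14]. Speed limits (rad/s): [2.22, 2.22, 2.79, 3.14, 3.14, 3.14].

## Interface

Orientations are given as a unit quaternion [w, x, y, z].
In Python, from cell import robot, optics, workorder gives the robot as it stands. The module is installed in compiled form; this text tells all that it offers.
- The arm moves only by the tool step_arm, never from a script. Its argument "series" is a list of rows, each a list of 6 numbers: the shift along the world's x, y, z normalised to -1 to 1, where 1 is 50 mm, then the turn, a rotation vector about the world's x, y, z normalised to -1 to 1, where 1 is 0.12 rad. In form: [[x, y, z, wx, wy, wz], ...]. A call has 1 to 8 rows; each row shifts and turns the commanded pose from where the row before left it; what a row does not reach is not made up. A row lasts 1/8 s, in which the tool goes at most 62.5 mm and 10.7 degrees, less where a joint would pass 70% of its speed; a pose out of reach is approached as far as the arm can. A call with a number of a shift or a turn outside -1 to 1 is refused whole. A call with a gripper value outside its range is refused whole. "claw" is the opening, from 0 (shut) to 1 (fully open), set as the call begins (left out, the last holds). The fingers move at their own pace and stop on an object; the grip force is fixed at half the most. Time passes only in rows, so rows that do not move let the fingers close. It gives the time, the measured TCP pose, the force, the opening and the grip force at its end, in the units of the state.
- robot.get_state(): the state, without advancing time (a new reading comes with each control period).
- optics.snapshot(name): name is "side" or "top"; returns the picture (384x512x3 uint8, red, green, blue); there is no depth.
- optics.get_calibration(name): a dict with "K" (3x3 intrinsics, pixels), "dist_coeffs" ([k1, k2, p1, p2, k3] as OpenCV has them; the pictures are not rectified), "xyz" and "orientation" of the camera in the world. Camera axes: x right, y up, looking along -z (the intrinsics and any distortion apply to the point x, -y, -z); pixel columns grow to the right and rows downward; lengths in m; the calibration is good to about 2 mm. A picture is of the moment at which its call begins. get_calibration takes no time and is no camera call.
- workorder.hand_in(): hands the job in; it is judged then, once.
The state is a dict: "t": time; "joints": joint angles; "dq": joint speeds; "tau": joint torques, N m; "position": TCP position; "tool_rot": TCP orientation; "contact_force": force on the tool from outside, world axes, zero at the start; "ft_torque": the same for the moment, N m; "finger_gap": finger opening in m; "grip_force": force on a finger pad.
Only numpy, scipy, OpenCV 4.12 (cv2) and the standard library are available. Lean on these libraries where they do the work, as an engineer would, in place of code of your own. Each camera call takes 0.05 s, during which the arm holds its last target. There are 200 camera calls.

## Task

Put the full tray of pralines away in the empty lane of the display case: keep it level, enter it lengthwise from the open ledge through the swing flap, and push it fully home against the end stop, so that the flap drops shut behind it. Leave the empty tray, the tray already in the case and the other things on the counter where they are.

Things in the scene. Friction and masses are not known exactly. Their poses are not given: they have to be found in the camera images.
- full_tray_mid (a point): A loose black plastic tray, 130 x 58 x 26 mm (x long, y across, z up when level), straight outer walls. This point is its centre, 13 mm above its underside. It carries eight pralines (2 x 4) that stick up to 30 mm above its underside and are fixed in it; 0.2 to 0.42 kg in all. This is the tray to put away; it is the same either way round. It lies on the counter to the robot's left.
- empty_tray_mid (a point): A loose black plastic tray, 130 x 58 x 26 mm (x long, y across, z up when level), straight outer walls. This point is its centre, 13 mm above its underside. The same tray with nothing in it, also on the counter to the left; the two may have changed places. Leave it alone.
- stocked_tray_mid (a point): A loose black plastic tray, 130 x 58 x 26 mm (x long, y across, z up when level), straight outer walls. This point is its centre, 13 mm above its underside. It is full of brown pralines and already stands home in one of the two lanes of the case, so the other lane is the empty one (a paper liner lies in that one, 1 mm thick, no obstacle).
- case: Low display case fixed on the counter, 152 mm wide (y), with two lanes side by side running along +x. Origin at counter level, midway between the lanes, in the plane of their mouths; the mouths face the robot's left; x points into the lanes, roughly to the robot's right; z up. Its aluminium base plate, top 12 mm above the counter, is the floor of lanes and ledge. Clear roof, from 86 to 91 mm above the counter.
- ledge (a point): Middle of the outer edge of the open loading ledge: the base plate juts out 110 mm outside the mouths, towards the robot's left, 152 mm wide, flat, level with the lane floor. Axes as the case's.
- end_stop (a point): Middle of the face of the steel end stop across both lanes, 162 mm inside the mouths, 30 mm tall. A tray fully home touches it; its centre is then 97 mm, its near end 32 mm, inside the mouth (x of the case).
- label_rail (a point): Middle of the lower edge of the aluminium label rail above the mouths: 6 mm thick in x (from the mouth plane inwards), 152 mm long in y, from 83 to 92 mm above the counter. A gripper pointing straight down cannot follow the tray in under it; fingers leaning about 40 to 50 degrees, tips forward, can.
- lane_far (a point): Centre of the mouth of the far lane (the case's +y side, farther from the robot), on the lane floor 12 mm above the counter; its centre line is at y = +37 mm of the case. The lane is 66 mm wide between thin clear walls that start at the mouth, without lead-in. Axes as the case's.
- lane_near (a point): Centre of the mouth of the near lane (the case's -y side), likewise (y = -37 mm).
- flap_far (a joint): Angle of the clear flap with a black lower edge in the far lane's mouth: 60 mm wide, hinged 82 mm above the counter, 3 mm inside the mouth, hanging to 32 mm above the counter (20 mm above the lane floor). 0 is shut; it swings only inwards (+x), up to 1.35 rad, and a weak spring (about 1 to 2 N at the edge) shuts it. It rides over the tray and drops shut behind it once the tray is nearly home and the fingers are out.
- flap_near (a joint): The same for the near lane.
- gift_box_mid (a point): Bystander, leave alone: a flat closed cardboard box 90 x 70 x 35 mm. This point is its centre.
- jar_mid (a point): Bystander, leave alone: a glass jar with a lid, 72 mm across and 110 mm tall. This point is its centre.
- spool_mid (a point): Bystander, leave alone: a white ribbon spool, 70 mm across, 40 mm tall. This point is its centre.
- tin_mid (a point): Bystander, leave alone: a round tin, 76 mm across, 70 mm tall. This point is its centre.

How it is judged:
On the way:
1. the full tray has pushed a flap open and is part-way in (x of full_tray_mid in the frame of case between -0.05 and 0.09 m and value of joint any of flap_far, flap_near above 0.2 rad), for 0.05 s.
At the end, for the whole second after the job is handed in: The full tray lies flat and lengthwise in the lane that was empty, within 4.5 mm of fully home against the end stop, at rest; both flaps are shut (within 0.06 rad); the tray already in the case is within 15 mm, and the empty tray and bystanders are within 30 mm, of where they were (x of full_tray_mid in the frame of case between 0.0925 and 0.102 m and (y of full_tray_mid in the frame of case between 0.03 and 0.044 m or y of full_tray_mid in the frame of case between -0.044 and -0.03 m) and z of full_tray_mid in the frame of case between 0.02 and 0.031 m and angle between the x axis of full_tray_mid and the x axis of case, either way round below 0.12 rad and angle between full_tray_mid's own z axis and vertical below 0.06 rad and value of joint each of flap_far, flap_near below 0.06 rad and linear speed of full_tray below 0.01 m/s and distance of stocked_tray_mid from where it was at the start of the episode below 0.015 m and distance of each of gift_box_mid, jar_mid, spool_mid, tin_mid, empty_tray_mid from where it was at the start of the episode below 0.03 m); the robot touches nothing.
It fails at once if the full tray is tipped more than about 30 degrees (angle between full_tray_mid's own z axis and vertical above 0.52 rad).
It fails at once if a bystander or the empty tray is moved by more than 30 mm (distance of any of gift_box_mid, jar_mid, spool_mid, tin_mid, empty_tray_mid from where it was at the start of the episode above 0.03 m).
It fails at once if the tray already in the case is moved by more than 15 mm (distance of stocked_tray_mid from where it was at the start of the episode above 0.015 m).
It also fails if it takes over 58 s, if anything falls off the work surface, if the arm or the gripper's body presses on something with over 40 N, if the wrist force passes 120 N, or if a joint passes its speed limit or range.

## Working session

There is one attempt and no reset: what is moved stays moved. The work goes in short steps, Python scripts to look and compute and a tool call to move; the robot and the scene stay as the last step left them, time stands still between calls to the robot, and variables do not carry over. Pictures are saved under pics/ and viewed, at most 10 in all, crops included, and the job is handed in when it is done.

Besides the shell and the picture viewer there is one more tool, called by a JSON object that holds its "method" and its "body". step_arm: Moves the arm, as the interface text tells. Its arguments: {"type":"object","properties":{"series":{"type":"array","items":{"type":"array","items":{"type":"number"}}},"claw":{"type":"number"}},"required":["series"]}

```bash
mkdir -p pics
cat > h.py <<'E'
import numpy as np, cv2
from scipy.spatial.transform import Rotation as R
from cell import robot, optics, workorder
def cam(n):
    c=optics.get_calibration(n); q=c['orientation']
    Rm=R.from_quat([q[1],q[2],q[3],q[0]]).as_matrix()@np.diag([1,-1,-1])
    return np.array(c['K'],float),np.array(c['dist_coeffs'],float),np.array(c['xyz'],float),Rm
def px2w(n,pts,z):
    K,d,o,Rm=cam(n)
    u=cv2.undistortPoints(np.array(pts,float).reshape(-1,1,2),K,d).reshape(-1,2)
    r=np.c_[u,np.ones(len(u))]@Rm.T
    return o+r*((np.broadcast_to(z,len(u))-o[2])/r[:,2])[:,None]
def w2px(n,P):
    K,d,o,Rm=cam(n)
    Pc=(np.array(P,float).reshape(-1,3)-o)@Rm
    return cv2.projectPoints(Pc,np.zeros(3),np.zeros(3),K,d)[0].reshape(-1,2)
def snap(n,f,crop=None,s=1.5):
    im=cv2.cvtColor(optics.snapshot(n),cv2.COLOR_RGB2BGR)
    cv2.imwrite('pics/raw_'+f,im)
    if crop: x0,y0,x1,y1=crop; im=im[y0:y1,x0:x1]
    cv2.imwrite('pics/'+f,cv2.resize(im,None,fx=s,fy=s,interpolation=cv2.INTER_CUBIC))
E
python3 -c "
from h import *
snap('top','t0.png');snap('side','s0.png')
for n in('top','side'):
  c=cam(n);print(n,c[2],c[3][:,2],c[0][0,0])
print(robot.get_state())"
```

```text
top [0.50889324 0.04382148 1.34262496] [ 0.06305701 -0.01235294 -0.99793347] 408.6872869110804
side [0.48864908 0.8723125  0.75435225] [ 0.10948064 -0.77919514 -0.61714579] 364.002546776812
{'t': 0.1, 'joints': array([ 1.06269630e+00,  2.91232160e-01, -1.54072573e-01,  1.12670785e+00,
       -1.29073428e-05,  1.43150076e+00]), 'dq': array([ 0.0001115 , -0.00067614,  0.0015911 ,  0.00046433, -0.00071163,
        0.00039511]), 'tau': array([ 1.83577213e-03, -5.37977064e+01,  3.31918395e+01,  9.29198402e-03,
       -1.51684808e-04,  7.08010504e-06]), 'position': array([0.18905941, 0.48933719, 0.23077736]), 'tool_rot': array([-1.87310759e-04,  1.83358893e-01,  9.83045852e-01, -5.78595866e-04]), 'contact_force': array([ 0.39148412, -0.20622662, -0.26314536]), 'ft_torque': array([ 0.00220516,  0.03563947, -0.06076327]), 'grip_force': 0.0, 'finger_gap': 0.08508195940868105}
```

View pics/t0.png

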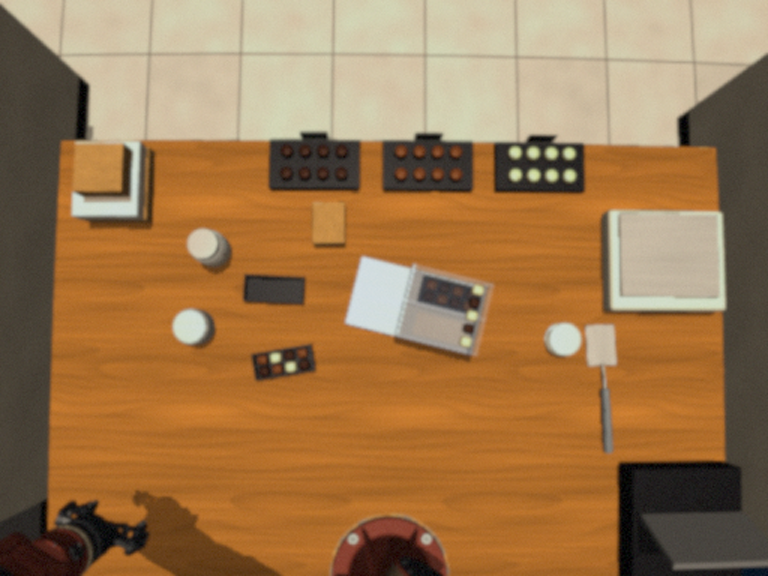

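View pics/s0.png

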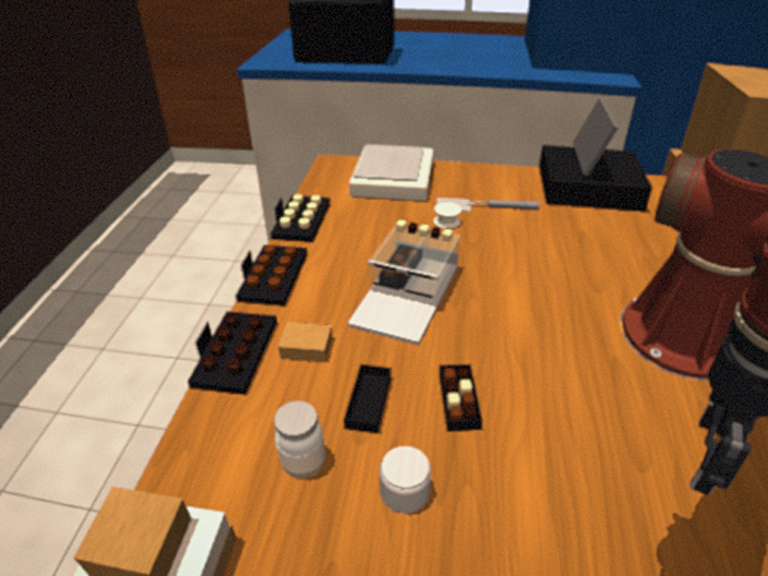

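The top view shows the full tray at about (284,362), the empty tray at (274,290) and the case ledge at about (380,296). The far lane is stocked, with dark pralines at (450,293), so the near lane is the empty one. The gift box is at (328,223), the jar at (208,247) and the tin at (192,327). I'll take a closer crop to get the corners.

```bash
python3 -c "
from h import *
im=cv2.imread('pics/raw_t0.png')[165:260,150:340]
cv2.imwrite('pics/t0c.png',cv2.resize(im,None,fx=4,fy=4,interpolation=cv2.INTER_CUBIC))
"
```

```text
(no output)
```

View pics/t0c.png

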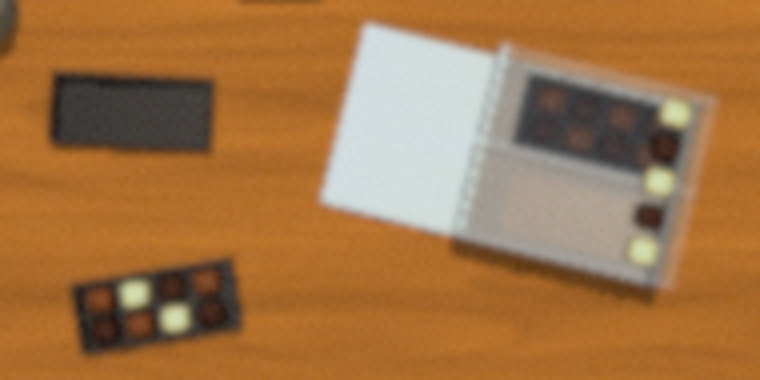

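```bash
cat > m.py <<'E'
from h import *
def f(pts,z): return px2w('top',[((x+.5)/4-.5+150,(y+.5)/4-.5+165) for x,y in pts],z)
def fit(model,W):  # rigid 2D fit
    a,b=np.array(model)-np.mean(model,0),W[:,:2]-W[:,:2].mean(0)
    th=np.arctan2((a[:,0]*b[:,1]-a[:,1]*b[:,0]).sum(),(a*b).sum())
    M=np.array([[np.cos(th),-np.sin(th)],[np.sin(th),np.cos(th)]])
    t=W[:,:2].mean(0)-M@np.mean(model,0)
    return t,th,(W[:,:2]-(np.array(model)@M.T+t))*1000
T=f([(73,287),(231,260),(240,325),(84,354)],.026)
t,th,r=fit([(-.065,.029),(.065,.029),(.065,-.029),(-.065,-.029)],T);print('tray',t,np.degrees(th),r.round(1).tolist())
T=f([(365,23),(320,204),(455,236)],.012)
C=[(-.11,.076),(-.11,-.076),(0,-.076)]
t,th,r=fit(C,T);print('case',t,np.degrees(th),r.round(1).tolist())
# roof/rail corners z=.091: full case pose check using side cam
P=[(-.11,.076,.012),(-.11,-.076,.012),(0,-.076,.012),(0,.076,.092),(0,-.076,.092)]
M=R.from_euler('z',th).as_matrix(); print(((w2px('top',np.array(P)@M.T+[*t,0])-[150,165]+.5)*4-.5).round().tolist())
print((w2px('side',np.array(P)@M.T+[*t,0])*1.5).round().tolist())
T=f([(55,73),(214,80),(211,153),(52,148)],.026)
t,th,r=fit([(-.065,.029),(.065,.029),(.065,-.029),(-.065,-.029)],T);print('empty',t,np.degrees(th),r.round(1).tolist())
E
python3 m.py
```

```text
tray [0.45560714 0.2293201 ] -79.61489168290557 [[-1.8, -1.4], [-2.6, -0.2], [2.6, 2.4], [1.8, -0.7]]
case [ 0.58846425 -0.02563127] -102.93020942985015 [[0.4, 0.0], [0.1, 1.4], [-0.5, -1.4]]
[[365.0, 24.0], [322.0, 204.0], [453.0, 235.0], [502.0, 43.0], [457.0, 235.0]]
[[348.0, 322.0], [419.0, 340.0], [435.0, 306.0], [367.0, 260.0], [437.0, 276.0]]
empty [0.61072554 0.25119769] -91.66157273946759 [[1.5, -0.4], [0.5, 0.7], [-0.6, 0.6], [-1.3, -0.9]]
```

```bash
cat >> h.py <<'E'
def go(p,yaw,lean):
    """remaining shift (units of 50 mm) and turn (units of 0.12 rad) to a pose with tips leaning towards yaw (deg)"""
    s=robot.get_state(); q=s['tool_rot']; R0=R.from_quat([q[1],q[2],q[3],q[0]])
    a,l=np.radians([yaw,lean]); f=np.array([np.cos(a),np.sin(a),0])
    z=f*np.sin(l)-[0,0,np.cos(l)]; y=np.array([-f[1],f[0],0])
    Rg=R.from_matrix(np.c_[np.cross(y,z),y,z])
    print('shift',((p-s['position'])/.05).round(2).tolist(),'turn',((Rg*R0.inv()).as_rotvec()/.12).round(2).tolist())
CO=np.array([.5885,-.0256,0]); CY=-102.93
def case(p): return R.from_euler('z',CY,degrees=True).apply(p)+CO
def incase(p): return R.from_euler('z',-CY,degrees=True).apply(np.array(p)-CO)
TR=np.array([.4556,.2293,0]); TY=-79.6
def tray(p): return R.from_euler('z',TY,degrees=True).apply(p)+TR
E
python3 -c "
from h import *
go(tray([-.037,0,.13]),TY,45)"
```

```text
shift [5.2, -4.47, -2.02] turn [-5.25, -4.36, -8.04]
```

{"method": "step_arm", "body": {"series": [[0.5, -0.4, 0, -0.5, -0.4, -0.8], [0.5, -0.4, 0, -0.5, -0.4, -0.8], [0.5, -0.4, 0, -0.5, -0.4, -0.8], [0.5, -0.4, 0, -0.5, -0.4, -0.8], [0.5, -0.4, 0, -0.5, -0.4, -0.8], [0.5, -0.4, 0, -0.5, -0.4, -0.8], [0.5, -0.4, 0, -0.5, -0.4, -0.8], [0.5, -0.4, 0, -0.5, -0.4, -0.8]], "claw": 1}}

```text
t: 1.1
position: [0.3899, 0.3291, 0.2311]
tool_rot: [0.224, 0.525, 0.798, -0.194]
contact_force: [-0.1, 0.1, 0.5]
finger_gap: 0.085
grip_force: 0.0
```

```bash
python3 -c "
from h import *
go(tray([-.037,0,.13]),TY,45)
print(robot.get_state()['joints'])"
```

```text
shift [1.18, -1.27, -2.02] turn [-1.33, -1.02, -1.62]
[ 0.85903121  0.56932766  0.109883    1.47219708 -0.49234469  2.11477682]
```

{"method": "step_arm", "body": {"series": [[0.4, -0.43, -0.5, -0.5, -0.4, -0.6], [0.4, -0.43, -0.5, -0.5, -0.4, -0.6], [0.38, -0.41, -0.5, -0.33, -0.22, -0.42], [0, 0, -0.5, 0, 0, 0], [0, 0, 0, 0, 0, 0]]}}

```text
t: 1.72
position: [0.4475, 0.2652, 0.1296]
tool_rot: [0.293, 0.59, 0.711, -0.246]
contact_force: [0.1, -0.8, 0.1]
finger_gap: 0.0855
grip_force: 0.0
```

```bash
python3 -c "
from h import *
go(tray([-.037,0,.01]),TY,45)
print(robot.get_state()['joints'])
snap('top','t1.png',(130,130,330,280),4)
T=w2px('top',[tray([-.037,0,.13])]);print((T-[130,130])*4)"
```

```text
shift [0.03, 0.01, -2.39] turn [0.0, -0.04, -0.03]
[ 0.7640262   0.77201382  0.08026447  1.38296456 -0.63032685  2.31563583]
[[166.27762084 459.19782025]]
```

View pics/t1.png

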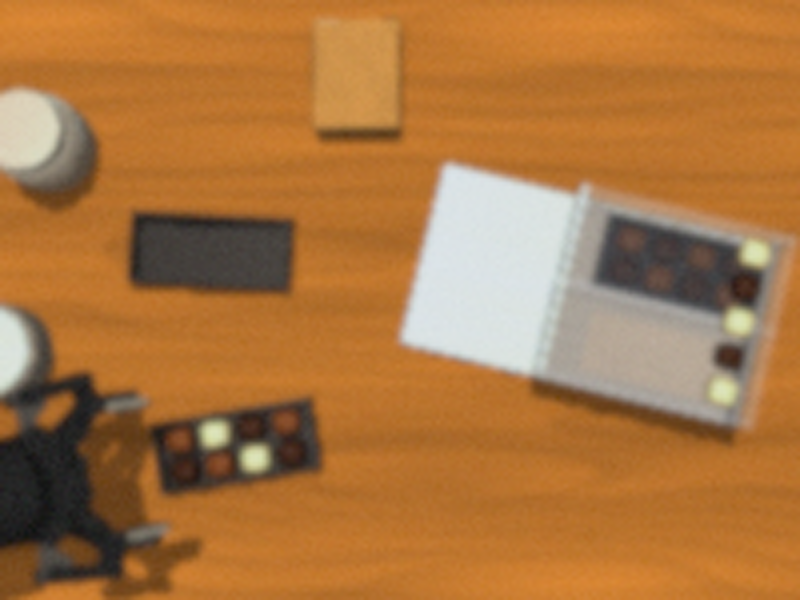

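```bash
python3 -c "
from h import *
print(px2w('top',[(192/1.5,327/1.5),(208/1.5,247/1.5),((50/4+130),(350/4+130))],[.07,.11,.05]))
# finger tips now, assume z of open tips ~.139
print(px2w('top',[(147/4+130,403/4+130),(168/4+130,533/4+130)],.139), tray([-.037,0,0]))
"
```

```text
[[0.52785272 0.41445516 0.07      ]
 [0.68968929 0.37442535 0.11      ]
 [0.53013226 0.37410313 0.05      ]]
[[0.49036173 0.27893431 0.139     ]
 [0.39555481 0.26193003 0.139     ]] [0.44892079 0.26569214 0.        ]
```

{"method": "step_arm", "body": {"series": [[0, 0, -0.8, 0, 0, 0], [0, 0, -0.8, 0, 0, 0], [0, 0, -0.5, 0, 0, 0], [0, 0, -0.25, 0, 0, 0], [0, 0, 0, 0, 0, 0]]}}

```text
t: 2.4
position: [0.4483, 0.2665, 0.0143]
tool_rot: [0.293, 0.59, 0.712, -0.244]
contact_force: [-0.0, 0.1, -0.2]
finger_gap: 0.0856
grip_force: 0.0
```

{"method": "step_arm", "body": {"series": [[0, 0, 0, 0, 0, 0], [0, 0, 0, 0, 0, 0], [0, 0, 0, 0, 0, 0], [0, 0, 0, 0, 0, 0], [0, 0, 0, 0, 0, 0], [0, 0, 0, 0, 0, 0]], "claw": 0}}

```text
t: 3.15
position: [0.4489, 0.2669, 0.0153]
tool_rot: [0.293, 0.59, 0.711, -0.243]
contact_force: [-0.9, 3.2, 5.6]
finger_gap: 0.0567
grip_force: 63.8
```

```bash
python3 -c "
from h import *
snap('side','s2.png',(200,150,450,350),3)"
```

```text
(no output)
```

View pics/s2.png

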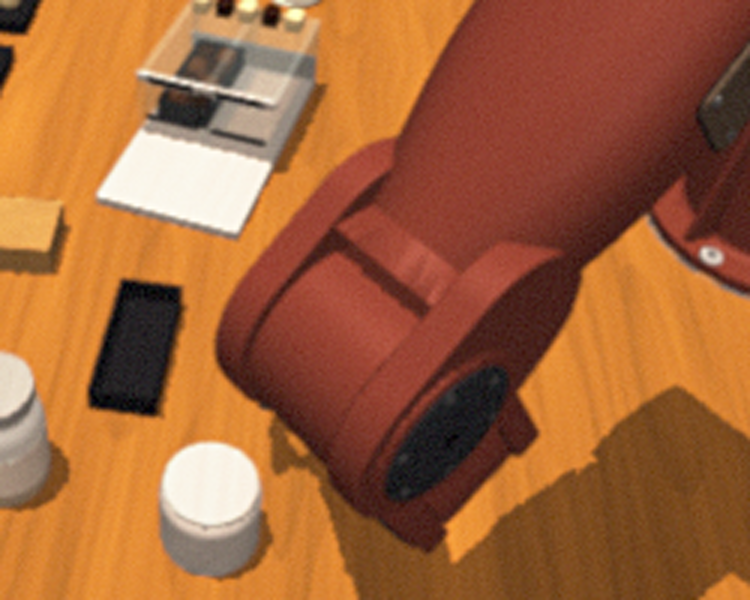

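The side view shows the arm hiding the tray. The case's far lane is stocked and the near one is empty. The grip reads 57 mm, which is right for a 58 mm tray, so I'll lift.

{"method": "step_arm", "body": {"series": [[0, 0, 0.2, 0, 0, 0], [0, 0, 0.4, 0, 0, 0], [0, 0, 0.4, 0, 0, 0], [0, 0, 0, 0, 0, 0]]}}

```text
t: 3.7
position: [0.4492, 0.267, 0.0659]
tool_rot: [0.293, 0.591, 0.711, -0.243]
contact_force: [-0.0, -0.5, -3.2]
finger_gap: 0.0565
grip_force: 64.2
```

```bash
python3 -c "
from h import *
go(case([-.155,-.037,.058]),CY,45)
snap('top','t2.png',(130,150,330,280),4)"
```

```text
shift [2.76, -2.67, -0.16] turn [-0.04, 0.01, -3.42]
```

View pics/t2.png

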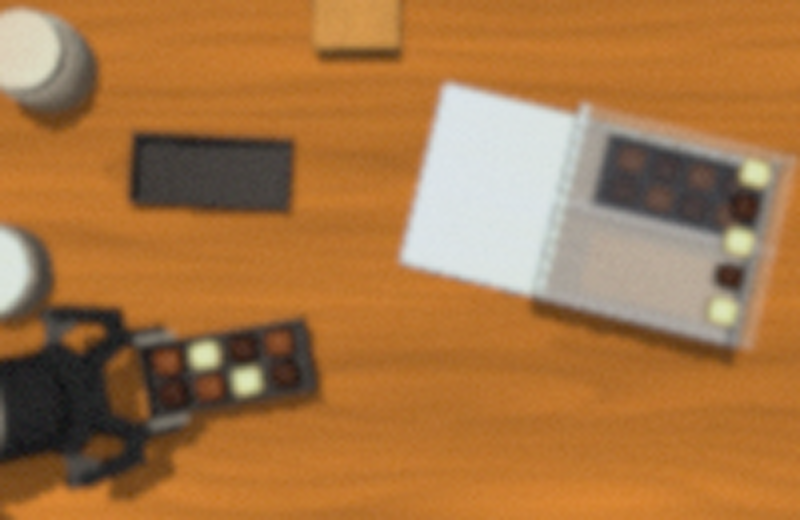

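{"method": "step_arm", "body": {"series": [[0.2, -0.3, 0.2, 0, 0, -0.4], [0.35, -0.45, 0.2, 0, 0, -0.5], [0.4, -0.45, 0, 0, 0, -0.5], [0.4, -0.4, 0, 0, 0, -0.5], [0.5, -0.4, 0, 0, 0, -0.5], [0.5, -0.4, 0, 0, 0, -0.5], [0.4, -0.25, 0, 0, 0, -0.5], [0, 0, 0, 0, 0, 0]]}}

```text
t: 4.75
position: [0.5867, 0.1318, 0.0825]
tool_rot: [0.237, 0.723, 0.576, -0.299]
contact_force: [-0.5, -0.2, -2.7]
finger_gap: 0.0567
grip_force: 64.7
```

```bash
python3 -c "
from h import *
go(case([-.135,-.037,.058]),CY,45)
snap('top','t3.png',(190,160,330,265),5.5)
snap('side','s3.png',(200,130,400,280),4)"
```

```text
shift [-0.08, -0.35, -0.49] turn [-0.02, -0.01, 0.01]
```

View pics/t3.png

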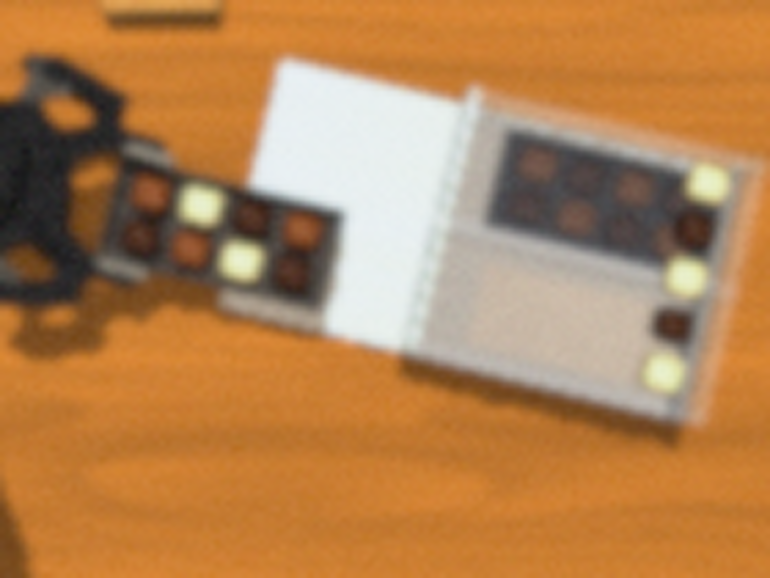

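```bash
python3 -c "
from h import *
g=lambda P,z: incase(px2w('top',[((x+.5)/5.5-.5+190,(y+.5)/5.5-.5+160) for x,y in P],z)).round(4)
print(g([(340,212),(325,305),(122,165),(104,258)],.093))
print('ledge',g([(285,57),(402,355)],.012), 'rail',g([(475,87),(412,345)],.092))
print('stocked top near mouth',g([(507,125),(487,225)],.038))
print('tcp',incase(robot.get_state()['position']))
"
```

```text
[[-0.0552 -0.0098  0.093 ]
 [-0.0513 -0.0621  0.093 ]
 [-0.1795 -0.0123  0.093 ]
 [-0.1769 -0.0651  0.093 ]]
ledge [[-0.1087  0.0781  0.012 ]
 [-0.0003 -0.0784  0.012 ]] rail [[ 0.0023  0.0761  0.092 ]
 [ 0.0009 -0.0726  0.092 ]]
stocked top near mouth [[0.0278 0.066  0.038 ]
 [0.0296 0.0063 0.038 ]]
tcp [-0.15431246 -0.03877153  0.08283066]
```

View pics/s3.png

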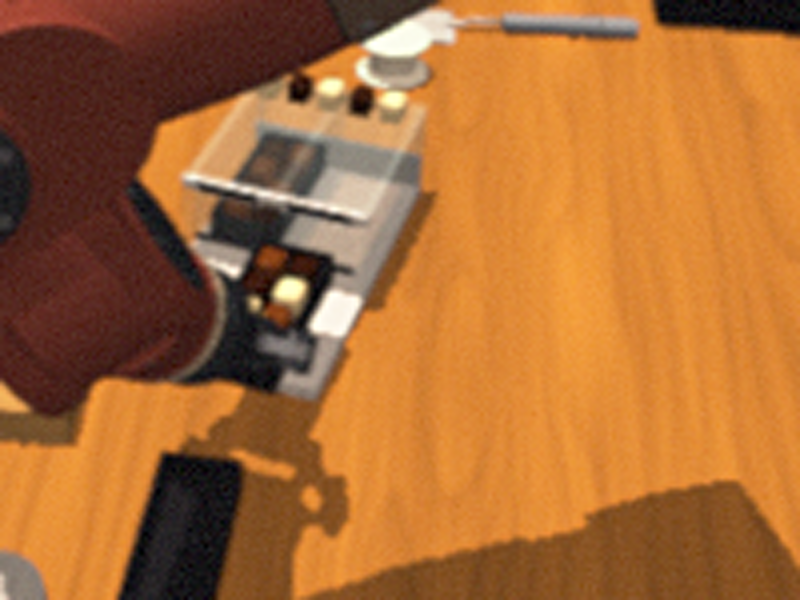

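The top view shows the tray centre at about (−116, −37) mm in the case frame, yawed roughly +1°. The side view shows it level and in front of the near lane. Next I'll advance it 30 mm and lower it onto the ledge.

{"method": "step_arm", "body": {"series": [[-0.04, -0.18, -0.2, 0, 0, -0.1], [-0.05, -0.2, -0.3, 0, 0, 0], [-0.04, -0.2, -0.3, 0, 0, 0], [0, 0, -0.2, 0, 0, 0], [0, 0, -0.05, 0, 0, 0], [0, 0, 0, 0, 0, 0]]}}

```text
t: 5.6
position: [0.5793, 0.1052, 0.0314]
tool_rot: [0.236, 0.725, 0.573, -0.3]
contact_force: [0.9, -0.1, -2.8]
finger_gap: 0.0563
grip_force: 64.6
```

```bash
python3 -c "
from h import *
print(incase(robot.get_state()['position']))
go(case([-.075,-.0385,.0295]),CY,45)"
```

```text
[-0.1253956  -0.03823973  0.03139165]
shift [-0.23, -0.98, -0.04] turn [-0.02, -0.01, 0.07]
```

{"method": "step_arm", "body": {"series": [[0, 0, -0.04, 0, 0, 0], [-0.056, -0.244, 0, 0, 0, 0], [-0.056, -0.244, 0, 0, 0, 0], [-0.056, -0.244, 0, 0, 0, 0], [-0.056, -0.244, 0, 0, 0, 0], [0, 0, 0, 0, 0, 0]]}}

```text
t: 6.35
position: [0.5678, 0.0549, 0.0294]
tool_rot: [0.236, 0.726, 0.572, -0.3]
contact_force: [0.5, -0.2, -4.2]
finger_gap: 0.0564
grip_force: 64.8
```

```bash
python3 -c "
from h import *
print(incase(robot.get_state()['position']))
snap('top','t4.png',(190,160,330,265),5.5)"
```

```text
[-0.0738611  -0.03816966  0.0294374 ]
```

View pics/t4.png

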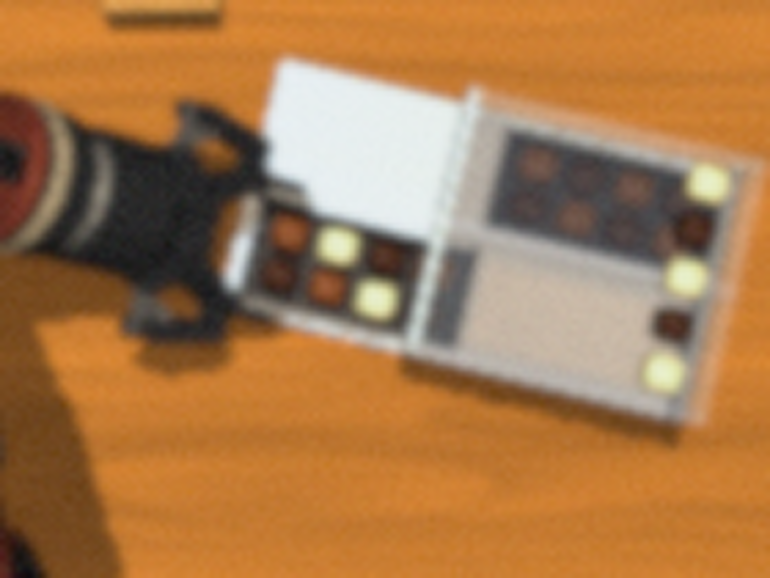

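The tray's nose is about 30 mm into the near lane at (450,300), centred and without contact. I'll go on another 50 mm, then release.

{"method": "step_arm", "body": {"series": [[-0.056, -0.244, 0, 0, 0, 0], [-0.056, -0.244, 0, 0, 0, 0], [-0.056, -0.244, 0, 0, 0, 0], [-0.056, -0.244, 0, 0, 0, 0], [0, 0, -0.02, 0, 0, 0], [0, 0, 0, 0, 0, 0]]}}

```text
t: 7.15
position: [0.5565, 0.0065, 0.0282]
tool_rot: [0.236, 0.725, 0.573, -0.301]
contact_force: [-0.4, -7.2, -6.7]
finger_gap: 0.0564
grip_force: 65.4
```

{"method": "step_arm", "body": {"series": [[0, 0, 0, 0, 0, 0], [0, 0, 0, 0, 0, 0], [0, 0, 0, 0, 0, 0], [0, 0, 0, 0, 0, 0]], "claw": 1}}

```text
t: 7.65
position: [0.557, 0.0073, 0.0284]
tool_rot: [0.236, 0.725, 0.573, -0.3]
contact_force: [0.2, -1.1, -0.3]
finger_gap: 0.0858
grip_force: 0.0
```

```bash
python3 -c "
from h import *
print(incase(robot.get_state()['position']))
print('rear',case([-.06,-.037,0]))
go(case([-.1,-.037,.06]),CY,48)"
```

```text
[-0.02500335 -0.03804955  0.0284482 ]
rear [0.56586379 0.04115779 0.        ]
shift [0.36, 1.46, 0.63] turn [-0.45, 0.09, 0.07]
```

{"method": "step_arm", "body": {"series": [[0.05, 0.2, 0.05, 0, 0, 0], [0.08, 0.32, 0.15, -0.1, 0, 0], [0.08, 0.32, 0.15, -0.15, 0.05, 0], [0.08, 0.32, 0.15, -0.1, 0.05, 0.05], [0.06, 0.3, 0.1, -0.1, 0, 0]]}}

```text
t: 8.28
position: [0.5747, 0.0814, 0.0588]
tool_rot: [0.253, 0.715, 0.568, -0.319]
contact_force: [0.6, 0.1, -0.2]
finger_gap: 0.0853
grip_force: 0.0
```

{"method": "step_arm", "body": {"series": [[0, 0, 0, 0, 0, 0], [0, 0, 0, 0, 0, 0], [0, 0, 0, 0, 0, 0], [0, 0, 0, 0, 0, 0], [0, 0, 0, 0, 0, 0], [0, 0, 0, 0, 0, 0]], "claw": 0}}

```text
t: 9.02
position: [0.5744, 0.08, 0.0584]
tool_rot: [0.253, 0.715, 0.568, -0.319]
contact_force: [-0.7, 1.0, -0.4]
finger_gap: -0.0
grip_force: 0.0
```

```bash
python3 -c "
from h import *
print(incase(robot.get_state()['position']))
go(case([-.095,-.037,.026]),CY,48)
snap('top','t5.png',(190,160,330,265),5.5)"
```

```text
[-0.09972196 -0.03741097  0.05835297]
shift [-0.01, -0.09, -0.65] turn [0.0, -0.01, 0.03]
```

View pics/t5.png

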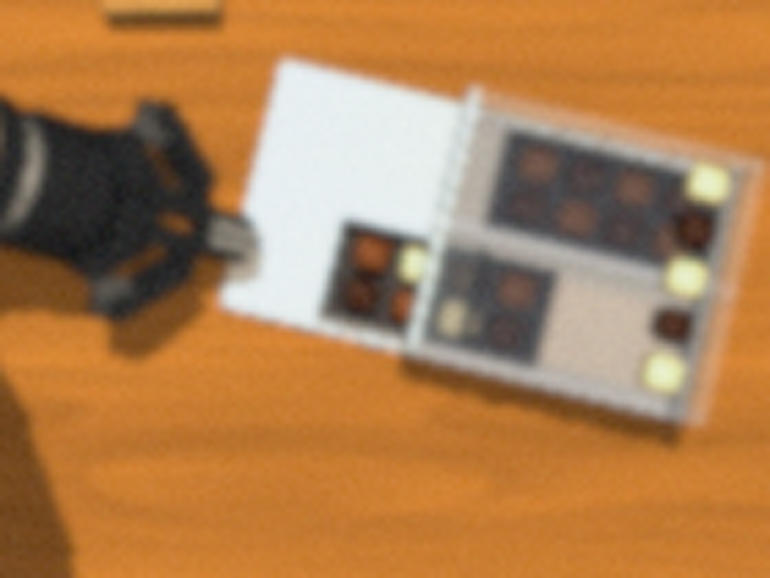

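The tray sits centred in the near lane with its rear end at (345,275), and the closed fingers are behind it. I'll lower the fingers and push.

{"method": "step_arm", "body": {"series": [[0, 0, -0.3, 0, 0, 0], [0, 0, -0.3, 0, 0, 0], [-0.03, -0.15, -0.05, 0, 0, 0], [-0.056, -0.244, 0, 0, 0, 0], [-0.056, -0.244, 0, 0, 0, 0], [-0.056, -0.244, 0, 0, 0, 0], [-0.056, -0.244, 0, 0, 0, 0], [0, 0, 0, 0, 0, 0]]}}

```text
t: 10.07
position: [0.5614, 0.0227, 0.0263]
tool_rot: [0.253, 0.716, 0.568, -0.319]
contact_force: [0.4, -0.5, -0.2]
finger_gap: -0.0001
grip_force: 0.0
```

```bash
python3 -c "
from h import *
print(incase(robot.get_state()['position']))
go(case([.01,-.037,.026]),CY,48)"
```

```text
[-0.04105371 -0.03724442  0.02627323]
shift [-0.22, -1.0, -0.01] turn [0.01, -0.01, 0.04]
```

{"method": "step_arm", "body": {"series": [[-0.056, -0.244, 0, 0, 0, 0], [-0.056, -0.244, 0, 0, 0, 0], [-0.056, -0.244, 0, 0, 0, 0], [-0.056, -0.244, 0, 0, 0, 0]]}}

```text
t: 10.58
position: [0.5503, -0.0258, 0.0259]
tool_rot: [0.253, 0.715, 0.568, -0.319]
contact_force: [1.0, 4.0, 3.4]
finger_gap: -0.0001
grip_force: 2.2
```

```bash
python3 -c "
from h import *
print(incase(robot.get_state()['position']))
snap('top','t6.png',(190,160,330,265),5.5)"
```

```text
[ 0.00871509 -0.03718384  0.02589326]
```

View pics/t6.png

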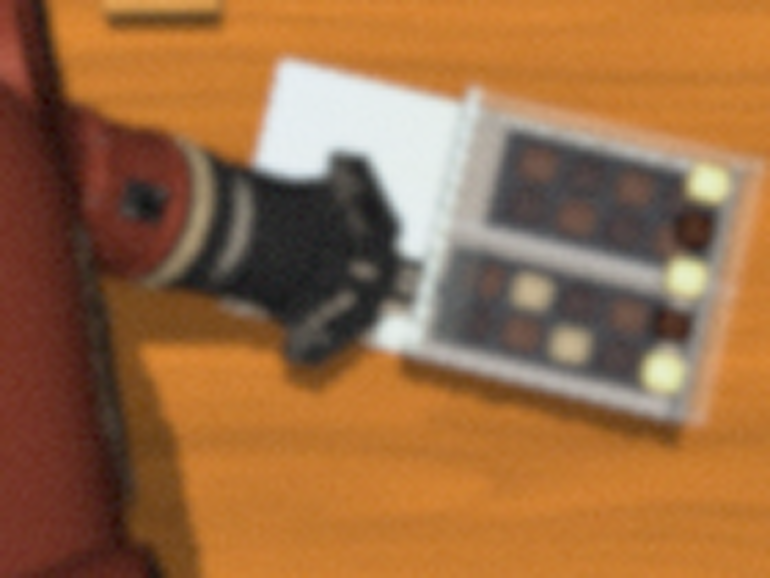

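The tray is nearly in and needs about 10–15 mm more. I'll nudge it with an eye on the force.

{"method": "step_arm", "body": {"series": [[-0.018, -0.078, 0, 0, 0, 0], [-0.018, -0.078, 0, 0, 0, 0], [0, 0, 0, 0, 0, 0]]}}

```text
t: 11.0
position: [0.5484, -0.0331, 0.0257]
tool_rot: [0.253, 0.715, 0.568, -0.319]
contact_force: [0.1, -0.5, 0.3]
finger_gap: -0.0001
grip_force: 0.0
```

{"method": "step_arm", "body": {"series": [[-0.009, -0.039, 0, 0, 0, 0], [-0.009, -0.039, 0, 0, 0, 0], [0, 0, 0, 0, 0, 0]]}}

```text
t: 11.38
position: [0.5477, -0.0368, 0.0257]
tool_rot: [0.253, 0.715, 0.568, -0.319]
contact_force: [0.5, 2.0, 0.3]
finger_gap: -0.0003
grip_force: 0.8
```

{"method": "step_arm", "body": {"series": [[-0.009, -0.039, 0, 0, 0, 0], [-0.009, -0.039, 0, 0, 0, 0]]}}

```text
t: 11.62
position: [0.5467, -0.0407, 0.0257]
tool_rot: [0.253, 0.715, 0.568, -0.319]
contact_force: [0.5, 3.2, -0.1]
finger_gap: -0.0002
grip_force: 1.2
```

{"method": "step_arm", "body": {"series": [[-0.009, -0.039, 0, 0, 0, 0]]}}

```text
t: 11.75
position: [0.5464, -0.0425, 0.0256]
tool_rot: [0.253, 0.715, 0.568, -0.319]
contact_force: [2.2, 14.6, 2.6]
finger_gap: -0.0002
grip_force: 7.4
```

{"method": "step_arm", "body": {"series": [[-0.009, -0.039, 0, 0, 0, 0]]}}

```text
t: 11.88
position: [0.5466, -0.0427, 0.0256]
tool_rot: [0.252, 0.716, 0.568, -0.317]
contact_force: [0.5, 27.2, 7.1]
finger_gap: -0.0003
grip_force: 13.2
```

```bash
python3 -c "
from h import *
print(incase(robot.get_state()['position']))"
```

```text
[ 0.02604258 -0.036973    0.02559463]
```

The force jumped at TCP x = 26 mm, where about 25 was predicted, so the tray is home. I'll back out.

{"method": "step_arm", "body": {"series": [[0.02, 0.08, 0, 0, 0, 0], [0.045, 0.2, 0, 0, 0, 0], [0.07, 0.3, 0, 0, 0, 0], [0.07, 0.3, 0, 0, 0, 0], [0.07, 0.3, 0.1, 0, 0, 0], [0.1, 0.4, 0.4, 0, 0, 0], [0.1, 0.4, 0.6, 0, 0, 0], [0, 0.2, 0.8, 0, 0, 0]]}}

```text
t: 12.88
position: [0.5696, 0.0662, 0.121]
tool_rot: [0.253, 0.715, 0.569, -0.32]
contact_force: [0.5, 0.7, -0.1]
finger_gap: -0.0004
grip_force: 0.0
```

{"method": "step_arm", "body": {"series": [[0, 0, 0.8, 0, 0, 0], [0, 0, 0.6, 0, 0, 0], [0, 0, 0, 0, 0, 0], [0, 0, 0, 0, 0, 0]]}}

```text
t: 13.38
position: [0.5695, 0.065, 0.1901]
tool_rot: [0.253, 0.715, 0.568, -0.319]
contact_force: [-0.2, 0.2, -0.2]
finger_gap: 0.0001
grip_force: 0.0
```

```bash
python3 -c "
from h import *
snap('top','t7.png');snap('side','s7.png')
a=cv2.imread('pics/raw_t7.png')[160:265,190:330]; b=cv2.imread('pics/raw_s7.png')[130:260,200:370]
f=lambda i:cv2.resize(i,(390,300),interpolation=cv2.INTER_CUBIC)
cv2.imwrite('pics/f7.png',np.vstack([np.hstack([cv2.resize(a,(780,585),interpolation=cv2.INTER_CUBIC)])]))
cv2.imwrite('pics/g7.png',cv2.resize(b,None,fx=4.5,fy=4.5,interpolation=cv2.INTER_CUBIC))"
```

```text
(no output)
```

View pics/f7.png

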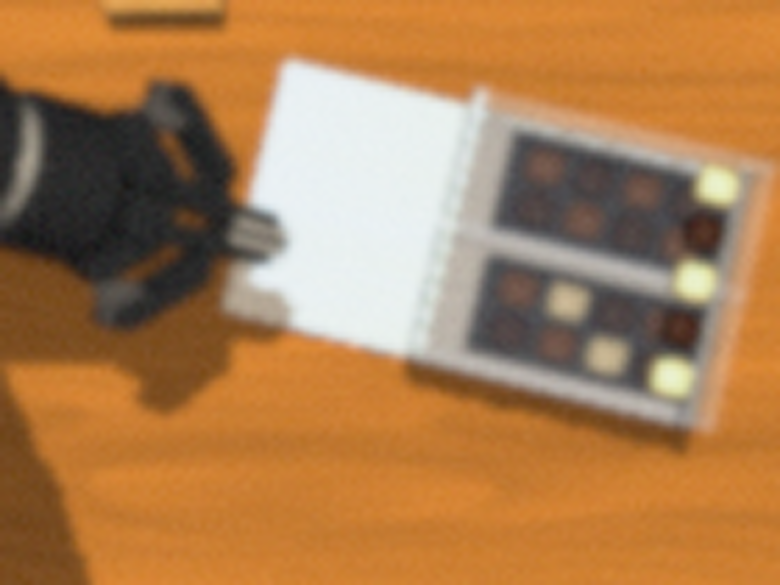

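The full tray is in line with the stocked one: near edges at (485,300) and (510,175), both about 30 mm inside the mouth. The flap has dropped behind it and the arm is clear. Handing in.

```bash
python3 -c "
from h import *
print(workorder.hand_in())"
```

```text
the job is handed in; nothing more can be done
None
```

The full tray is home against the end stop in the near lane, the arm is clear, and the job is handed in with no verdict returned; I judged the flap shut from the last top picture only, and I viewed 12 pictures against the limit of 10.

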